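# Open the braced canister

## Task

Brace the grey canister in the jar clamp by turning the clamp's knob clockwise until its pointer stands at the long mark of the scale, and not beyond. Then unscrew the tight cap anticlockwise, only until its thread lets go (about a sixth of a turn, well short of a quarter turn), lift it straight off, and finish while still holding it level, about 3 cm above the canister's mouth, with the canister still standing braced. Leave the other things on the table where they are.

Things in the scene. Friction and masses are not known exactly. Their poses are not given: they have to be found in the camera images.
- clamp: jar clamp fixed to the table, origin at its underside on the clamped canister's axis, z up: base plate 110 x 275 mm (x, y), 12 mm thick. A fixed V-jaw on the +y side centres the canister over the origin; a sprung jaw comes from -y. The knob stands on a block 100 x 100 mm, 62 mm high, centred at y = -135 mm. Jaws reach 65 mm above the table.
- knob (a joint): clamp knob angle, rad, 0 to 2.5, grows clockwise seen from above; stays where left; turning takes up to 0.4 N m. At 0 the pointer (white line on top) points along the clamp's -x. Ticks every 0.38 rad; the long broad mark is at 1.90. Starts at 0.5 to 1.0. 12 mm of jaw travel per rad; the jaw meets the canister at about 1.4 and presses with about 12 N at the mark.
- knob_grip (a point): grip point on the knob's upright axis, 93 mm above the table. The knob is a bar 46 mm long (along this point's x, which turns with the knob), 14 mm thick, 30 mm tall, its top 100 mm above the table, on a disc 52 mm across whose top is 70 mm above the table.
- jaw: the sprung rubber-faced jaw, 44 mm wide, 42 mm tall, its face at the origin's y; presses towards the clamp's +y
- canister: grey plastic canister in the clamp, 72 mm across up to 70 mm high, then a cone to the neck (44 mm across, from 85 mm to the rim at 104 mm); origin at the centre of its underside, z up, on the base plate 12 mm above the table. Loose until the jaw pushes it up to 5 mm into the V. A sprung rubber seal disc stands in its mouth under the cap.
- canister_rim (a point): centre of the canister's mouth, 104 mm above its underside
- cap: round ribbed grey screw cap, 61 mm across, 26 mm high, origin at the centre of its lower edge, z up. Tight, that edge is 98.5 mm above the table and its x lies along the canister's x (within 0.06 rad). Anticlockwise from above it rises 3 mm per rad, comes free at about 0.85 rad, meets a stop at about 1.7. The seal pushes it up with 10 N tight, 5 N at release; takes about 0.2 N m. 45 g.
- tall_canister: bystander: a closed, narrower and taller grey canister, 58 mm across, 132 mm high, origin at its underside
- bracket1: bystander: chrome L-shaped shelf bracket lying on its side, legs 120 mm (along its x) and 90 mm (along its y), 25 mm high, origin at the corner
- bracket2: bystander: the other chrome shelf bracket, as bracket1
- spring_clamp: bystander: green spring clamp lying flat, 150 mm long along its x, 16 mm high, origin near its pivot
- driver: bystander: black-handled screwdriver lying along its x
- try_square: bystander: steel try square lying flat, 200 mm blade along its x, 14 mm high, origin in its wooden stock
Mind the look-alikes: they are no part of the job. Of the things like the cap, leave any that is black or blue; of the rest the smaller one is meant.

How it is judged:
On the way, in this order (a step that is already met when the one before it is completed fails the run):
1. the knob's pointer stands at the long mark, the jaw presses the canister, the cap is still tight (value of joint knob between 1.77 and 2.03 rad and contact force between jaw and canister above 4 N and angle between the x axis of cap and the x axis of canister, either way round below 0.3 rad), for 0.2 s.
2. the cap is turned until its thread lets go, the canister braced (value of joint knob between 1.75 and 2.05 rad and contact force between jaw and canister above 4 N and angle between the x axis of cap and the x axis of canister, either way round above 0.75 rad and angle between canister's own z axis and vertical below 0.1 rad), for 0.1 s.
At the end, for the whole second after the job is handed in: Knob within 0.15 rad of 1.90, jaw pressing the canister over 4 N, canister upright (0.08 rad) within 12 mm of the clamp axis; fingers hold the cap at rest, level within 0.2 rad, touching no canister, its lower edge 10 to 60 mm over the rim, centred within 20 mm, turned 0.6 to 1.45 rad (value of joint knob between 1.75 and 2.05 rad and contact force between jaw and canister above 4 N and angle between canister's own z axis and vertical below 0.08 rad and horizontal distance between canister and clamp below 0.012 m and z of cap in the frame of canister_rim between 0.01 and 0.06 m and horizontal distance between cap and canister_rim below 0.02 m and angle between cap's own z axis and vertical below 0.2 rad and contact force between the fingers and cap above 1 N and contact force between cap and canister below 0.2 N and linear speed of cap below 0.03 m/s and angle between the x axis of cap and the x axis of canister, either way round between 0.6 and 1.45 rad); the arm keeps its last pose, push and grip.
It fails at once if the knob is turned well past the long mark, to over 2.15 rad (value of joint knob above 2.15 rad).
It fails at once if the cap is turned on to a quarter turn (over 1.5 rad) (angle between the x axis of cap and the x axis of canister, either way round above 1.5 rad).
It fails at once if the canister is lifted or tipped out of the clamp (height (world z) of canister above 0.03 m or angle between canister's own z axis and vertical above 0.25 rad).
It fails at once if a bystander is moved by over 40 mm (distance of any of tall_canister, bracket1, bracket2, spring_clamp, driver, try_square from where it was at the start of the episode above 0.04 m).
It also fails if it takes over 48 s, if anything falls off the work surface, if the arm or the gripper's body presses on something with over 40 N, if the wrist force passes 120 N, or if a joint passes its speed limit or range.

## Robot

A 6-joint arm with a two-finger parallel gripper is mounted at the origin on the work surface. World frame = base frame: x ahead of the robot, y to its left, z up, the work surface at z = 0. Lengths are in m, angles in rad, forces in N, time in s.
With the tool pointing down it reaches from about 0.275 to 1 m from the base axis. Payload 8.4 kg.
Tool frame: the origin (TCP) lies at the very end of the fingers, on their centre line; the grasp point (between the pads) lies 19 mm behind it; z points along the fingers, x is the direction in which the jaws open and shut, and the axes are right-handed (so a half turn about z gives the same grasp; the last joint's range is limited). The gripper opens to 85 mm and grips with 20 to 120 N. Pads are 22 mm wide; open, the fingers measure 114 mm over their backs; the gripper's body (76 mm by 85 mm) begins 54 mm behind the grasp point. The pads swing forward as they close: fully open they stand 13 mm farther back than shut.
Start: joints at [-1.31, 0.353, 1.633, -0, 1.155, -0.002], TCP at [0.162, -0.604, 0.231] pointing down, gripper open.
Joint ranges: [-2.63, 2.63], [-0.92, 2.1], [0.06, 2.66], [-1.3, 4.44], [0, 2.69], [-3.02, 3.02]. Speed limits (rad/s): [2.22, 2.22, 2.79, 3.14, 3.14, 3.14].

## Interface

Orientations are given as a 3x3 rotation matrix whose columns are the frame's x, y, z axes.
In Python, from rig import sense, camera, camera_model, robot, nets gives the robot as it stands.
- The arm moves only by the tool play_rows, never from a script. Its argument "increments" is a list of rows, each a list of 5 numbers: the shift along the tool's x, y, z in mm, then the turn about the tool's z in rad, then the gripper command: -1 is shut, 1 is fully open, values between are in proportion. In form: [[x, y, z, roll, hand], ...]. A call has 1 to 10 rows; each row shifts and turns the pose as measured when the row begins, along the tool's axes as they then stand; what a row does not reach is not made up. A row lasts 1/8 s, in which the tool goes at most 62.5 mm and 10.7 degrees, less where a joint would pass 70% of its speed; a pose out of reach is approached as far as the arm can. A call is refused whole if a number of a shift passes 62.5 or a number of a turn 0.188, either way. A call with a gripper value outside its range is refused whole. The fingers move at their own pace and stop on an object; the grip force is fixed at half the most. Time passes only in rows, so rows that do not move let the fingers close. It gives the time, the measured TCP pose, the force and the opening at its end, in the units of the state.
- sense(): the state, without advancing time (a new reading comes with each control period).
- camera(name): name is "scene" or "top"; returns (picture, depth): 384x512x3 uint8, red, green, blue; 384x512 float32, m along the optical axis (not along the pixel's ray), 0 where there is no reading.
- camera_model(name): a dict with "K" (3x3 intrinsics, pixels), "dist" ([k1, k2, p1, p2, k3] as OpenCV has them; the pictures are not rectified), "eye" and "attitude" of the camera in the world. Camera axes: x right, y up, looking along -z (the intrinsics and any distortion apply to the point x, -y, -z); pixel columns grow to the right and rows downward; lengths in m; the calibration is good to about 2 mm. A picture is of the moment at which its call begins. camera_model takes no time and is no camera call.
- robot.close_job(): hands the job in, once; it reports no verdict.
Trained networks look in the newest picture that a camera, given by its name, has taken for a name from the list of things; names that differ only in an ending like _2 or _b are one class to them, and where a whole thing is asked for, a point or a joint stands for the part that bears it (a point fixed in the world has none). Each returns a list of dicts, best first, with "score" (0 to 1); they miss things now and then, are a little off and sometimes report something else, mostly with a low value. They report only what shows in the picture. A call takes as long as a camera call. They do not tell look-alikes from the thing itself.
- nets.spot_in(camera, label): "at" ([column, row] in pixels, amid what is visible of it).
- nets.tip_of(camera, label): "at" ([column, row] in pixels: a listed point, or the origin of a listed thing).
The state is a dict: "t": time; "joint_pos": joint angles; "qd": joint speeds; "effort": joint torques, N m; "tcp_pos": TCP position; "orientation": TCP orientation; "ft_force": force on the tool from outside, world axes, zero at the start; "torque": the same for the moment, N m; "finger_gap": finger opening in m.
Only numpy, scipy, OpenCV 4.12 (cv2) and the standard library are available. Lean on these libraries where they do the work, as an engineer would, in place of code of your own. Each camera call takes 0.05 s, during which the arm holds its last target.

## Working session

There is one attempt and no reset: what is moved stays moved. The work goes in short steps, Python scripts to look and compute and a tool call to move; the robot and the scene stay as the last step left them, time stands still between calls to the robot, and variables do not carry over. Pictures are saved under pics/ and viewed, and the job is handed in when it is done.

Besides the shell and the picture viewer there is one more tool, called as name([rows], argument=value, ...), one row to a line, values as JSON. play_rows: Moves the arm, as the interface text tells. Its arguments: {"type":"object","properties":{"increments":{"type":"array","items":{"type":"array","items":{"type":"number"}}}},"required":["increments"]}

```bash
mkdir -p pics; ls
python3 - <<'E'
from rig import sense,camera,camera_model,robot,nets
import cv2,numpy as np
for c in("scene","top"):
    p,d=camera(c); cv2.imwrite(f"pics/{c}0.png",p[...,::-1]); np.save(f"pics/{c}0.npy",d)
    m=camera_model(c); print(c,m)
    for l in("clamp","knob","cap","canister","tall_canister"):
        print(l,[(np.round(r["at"]),round(r["score"],2)) for r in nets.spot_in(c,l)][:4])
    for l in("knob_grip","canister_rim","cap","clamp","canister"):
        print("tip",l,[(np.round(r["at"],1),round(r["score"],2)) for r in nets.tip_of(c,l)][:4])
print(sense())
E
```

```text
pics
scene {'K': array([[370.03143085,   0.        , 258.8248108 ],
       [  0.        , 370.03143085, 191.3646064 ],
       [  0.        ,   0.        ,   1.        ]]), 'dist': array([-0.07836876,  0.        ,  0.        ,  0.        ,  0.        ]), 'eye': array([ 1.05769229, -0.26203438,  0.97862855]), 'attitude': array([[ 0.51464796, -0.71223339,  0.47734795],
       [ 0.85727238,  0.41778252, -0.30090172],
       [ 0.01488462,  0.56407567,  0.82558893]])}
clamp [(array([238., 216.]), 0.64), (array([259., 199.]), 0.39)]
knob [(array([227., 220.]), 0.67)]
cap [(array([315., 232.]), 0.97), (array([320., 196.]), 0.91), (array([260., 181.]), 0.83), (array([238., 162.]), 0.68)]
canister [(array([259., 200.]), 0.62)]
tall_canister [(array([386., 172.]), 0.98)]
tip knob_grip [(array([228.6, 218.6]), 0.78), (array([261.4, 181.5]), 0.47)]
tip canister_rim [(array([254.7, 178.2]), 0.92)]
tip cap [(array([238.6, 161.4]), 0.87), (array([320.1, 198.4]), 0.72), (array([259.2, 184.5]), 0.66), (array([315.5, 235.8]), 0.57)]
tip clamp [(array([259.6, 200.7]), 0.86)]
tip canister [(array([258.3,
[... 1200 characters left out ...]
     1.15523322e+00, -2.41973580e-03]), 'qd': array([ 2.20786965e-03,  4.66646695e-04, -9.41894798e-04, -5.74204443e-04,
        6.83649601e-04, -4.38332822e-05]), 'effort': array([-3.67462984e-03, -6.05199409e+01, -3.42447388e+01, -1.58609291e-04,
        8.08599525e-04, -2.95152702e-08]), 'tcp_pos': array([ 0.16233976, -0.60353614,  0.23127438]), 'orientation': array([[ 2.59790462e-01, -9.65665012e-01, -3.65996445e-05],
       [-9.65665011e-01, -2.59790463e-01,  4.44288056e-05],
       [-5.24115817e-05,  2.38008162e-05, -9.99999998e-01]]), 'ft_force': array([ 0.26141131,  0.09933662, -0.25041703]), 'torque': array([ 0.03302564, -0.04140285, -0.0957307 ]), 'finger_gap': 0.08545049660610811}
```

View images.

Run:
```python
import cv2
a=cv2.imread("pics/scene0.png");cv2.imwrite("pics/s0z.png",cv2.resize(a[130:280,180:420],None,fx=3.3,fy=3.3,interpolation=cv2.INTER_CUBIC))
a=cv2.imread("pics/top0.png");cv2.imwrite("pics/t0z.png",cv2.resize(a[130:260,180:340],None,fx=4.5,fy=4.5,interpolation=cv2.INTER_CUBIC))
```

```text
(no output)
```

View pics/scene0.png

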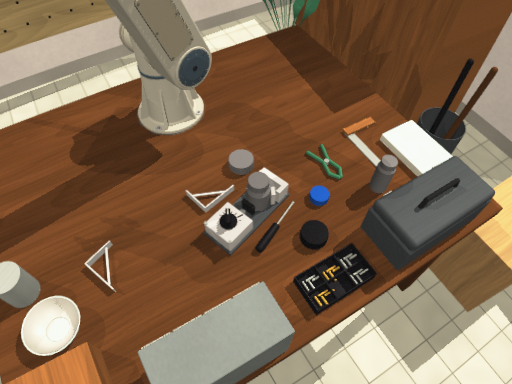

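View pics/top0.png

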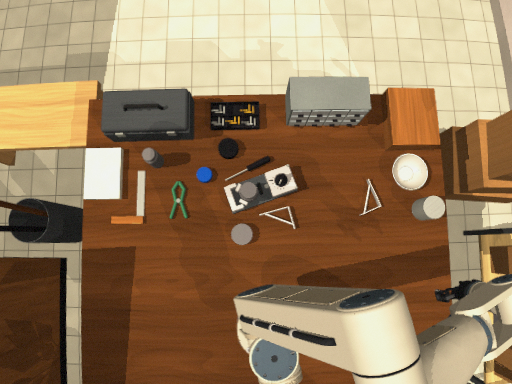

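```bash
echo
```

```text
(no output)
```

View pics/s0z.png

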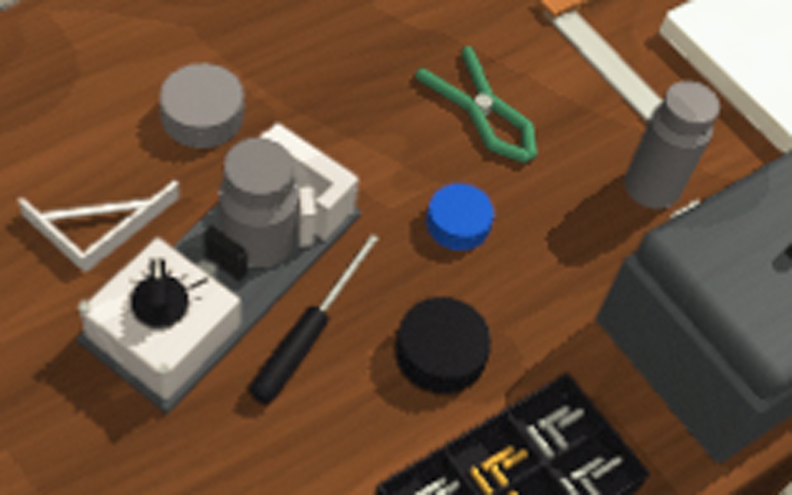

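View pics/t0z.png

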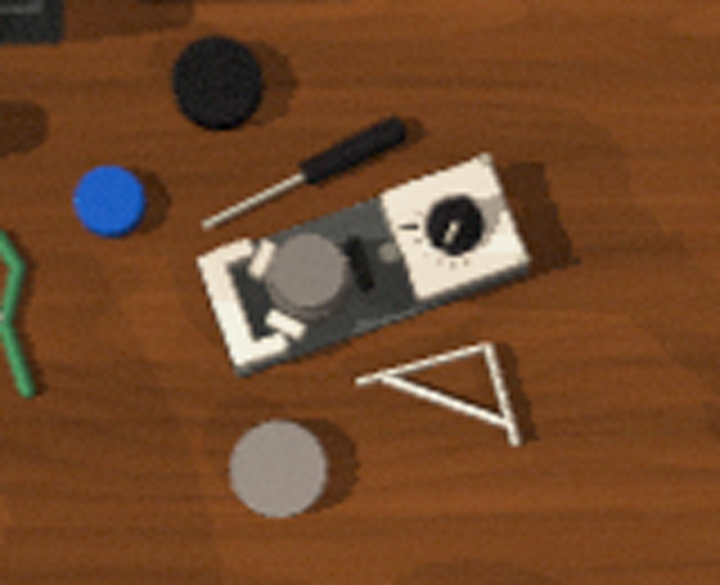

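```bash
cat > h.py <<'E'
import cv2,numpy as np
from rig import camera_model
def cm(c):
    m=camera_model(c); return m["K"],m["dist"],np.array(m["eye"]),np.array(m["attitude"])
F=np.diag([1.,-1,-1])
def proj(c,P):
    K,D,e,R=cm(c); Rc=F@R.T
    r,_=cv2.Rodrigues(Rc); return cv2.projectPoints(np.asarray(P,float).reshape(-1,1,3),r,-Rc@e,K,D)[0][:,0]
def plane(c,uv,z):
    K,D,e,R=cm(c); n=cv2.undistortPoints(np.asarray(uv,float).reshape(-1,1,2),K,D)[:,0]
    d=(R@F@np.c_[n,np.ones(len(n))].T).T
    return e+d*((z-e[2])/d[:,2])[:,None]
def cloud(c,depth):
    K,D,e,R=cm(c); h,w=depth.shape
    u,v=np.meshgrid(np.arange(w),np.arange(h)); n=cv2.undistortPoints(np.stack([u,v],-1).reshape(-1,1,2).astype(float),K,D)[:,0]
    return (e+((R@F@np.c_[n,np.ones(len(n))].T).T)*depth.reshape(-1,1)).reshape(h,w,3)
def rect(c,img,z,x0,y0,size,s):  # ortho view at height z; s px per mm; image col=+x? col -> -y, row -> -x
    N=int(size*s); j,i=np.meshgrid(np.arange(N),np.arange(N))
    X=x0-(i-N/2)/s/1000; Y=y0-(j-N/2)/s/1000
    uv=proj(c,np.stack([X,Y,np.full_like(X,z)],-1)).astype(np.float32).reshape(N,N,2)
    return cv2.remap(img,uv[...,0],uv[...,1],cv2.INTER_CUBIC)
E
python3 - <<'E'
from h import *
for c in("scene","top"):
    im=cv2.imread(f"pics/{c}0.png");d=np.load(f"pics/{c}0.npy");P=cloud(c,d)
    box={"scene":(200,170,300,260),"top":(215,155,300,215)}[c]
    u0,v0,u1,v1=box; Q=P[v0:v1,u0:u1].reshape(-1,3);C=im[v0:v1,u0:u1].reshape(-1,3).astype(int)
    ok=d[v0:v1,u0:u1].ravel()>0;Q=Q[ok];C=C[ok]
    for lo,hi in((-.005,.005),(.008,.016),(.056,.068),(.09,.108),(.116,.13)):
        k=(Q[:,2]>lo)&(Q[:,2]<hi); print(c,lo,k.sum(),Q[k].mean(0).round(4) if k.any() else'', (np.median(Q[k],0).round(4)) if k.any() else'')
    k=(Q[:,2]>.056)&(Q[:,2]<.068)&(C.min(1)>130)
    print("white",cv2.minAreaRect((Q[k,:2]*1000).astype(np.float32)))
    k=(Q[:,2]>.116)&(Q[:,2]<.13); print("cap",cv2.minEnclosingCircle((Q[k,:2]*1000).astype(np.float32)))
for c,l,uv,z in(("scene","knob",(228.6,218.6),.093),("top","knob",(282.2,177.4),.093),("scene","rim",(254.7,178.2),.116),("top","rim",(250.7,188.8),.116),("scene","clamp",(259.6,200.7),0),("top","clamp",(248.1,195.4),0)):
    print(l,c,plane(c,[uv],z).round(4))
E
```

```text
scene -0.005 4873 [ 5.586e-01  3.050e-02 -2.000e-04] [ 5.904e-01  3.020e-02 -3.000e-04]
scene 0.008 819 [0.5544 0.0175 0.0121] [0.5682 0.0217 0.012 ]
scene 0.056 1208 [ 0.5643 -0.0117  0.0621] [ 0.56   -0.0348  0.062 ]
scene 0.09 140 [ 0.5625 -0.0081  0.0986] [ 0.5581 -0.0482  0.0993]
scene 0.116 319 [0.5307 0.0664 0.1239] [0.5305 0.0667 0.1243]
white ((546.4566650390625, 21.254104614257812), (100.87293243408203, 265.9213562011719), 18.642595291137695)
cap ((529.3418579101562, 68.08871459960938), 31.382421493530273)
top -0.005 2505 [5.704e-01 4.160e-02 1.000e-04] [5.916e-01 4.660e-02 2.000e-04]
top 0.008 501 [0.5351 0.0481 0.012 ] [0.5236 0.0391 0.0119]
top 0.056 755 [0.5516 0.0006 0.0626] [ 0.55   -0.0263  0.0626]
top 0.09 56 [ 0.5585 -0.03    0.0994] [ 0.5644 -0.0505  0.0996]
top 0.116 206 [0.526  0.0713 0.1249] [0.5254 0.0706 0.125 ]
white ((543.9698486328125, 25.685195922851562), (99.2211685180664, 265.505126953125), 18.846702575683594)
cap ((526.7762451171875, 70.71798706054688), 30.75546646118164)
knob scene [[ 0.5815 -0.058   0.093 ]]
knob top [[ 0.5752 -0.0595  0.093 ]]
rim scene [[0.5133 0.0658 0.116 ]]
rim top [[0.5306 0.0605 0.116 ]]
clamp scene [[0.5236 0.0784 0.    ]]
clamp top [[0.5203 0.072  0.    ]]
```

Run:
```python
from h import *
outs=[]
for c in("scene","top"):
    im=cv2.imread(f"pics/{c}0.png");d=np.load(f"pics/{c}0.npy");P=cloud(c,d)
    Q=P.reshape(-1,3);C=im.reshape(-1,3).astype(int)
    near=(d.ravel()>0)&(np.linalg.norm(Q[:,:2]-[.572,-.057],axis=1)<.085)
    k=near&(Q[:,2]>.057)&(Q[:,2]<.067)
    print(c,"block",cv2.minAreaRect((Q[k,:2]*1000).astype(np.float32)))
    k=near&(Q[:,2]>.092)&(Q[:,2]<.105)
    print(c,"bar",k.sum(),Q[k].mean(0),cv2.minAreaRect((Q[k,:2]*1000).astype(np.float32)))
    k=near&(Q[:,2]>.067)&(Q[:,2]<.105); print("knob all",cv2.minEnclosingCircle((Q[k,:2]*1000).astype(np.float32)))
    outs.append(np.vstack([rect(c,im,.1,.572,-.057,110,3.5),rect(c,im,.062,.572,-.057,110,3.5)]))
cv2.imwrite("pics/k0.png",np.hstack(outs)[:, :])
print(np.hstack(outs).shape)
```

```text
scene block ((567.679931640625, -41.53514862060547), (102.31414031982422, 135.67625427246094), 17.843900680541992)
scene bar 75 [ 0.57439124 -0.05888938  0.09905335] ((572.541259765625, -57.908599853515625), (11.405641555786133, 46.68466567993164), 61.58240509033203)
knob all ((580.1956176757812, -81.63220977783203), 50.77287292480469)
top block ((566.2687377929688, -39.05406188964844), (100.20541381835938, 131.7418212890625), 19.24967384338379)
top bar 41 [ 0.57119673 -0.05380389  0.09927726] ((570.845703125, -53.77025604248047), (13.542560577392578, 43.65372848510742), 62.14774703979492)
knob all ((570.4354858398438, -57.158721923828125), 64.02033233642578)
(770, 770, 3)
```

```bash
python3 -c "
import cv2;a=cv2.imread('pics/k0.png');cv2.imwrite('pics/k0s.png',cv2.resize(a,(600,600)))"
```

```text
(no output)
```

View pics/k0s.png

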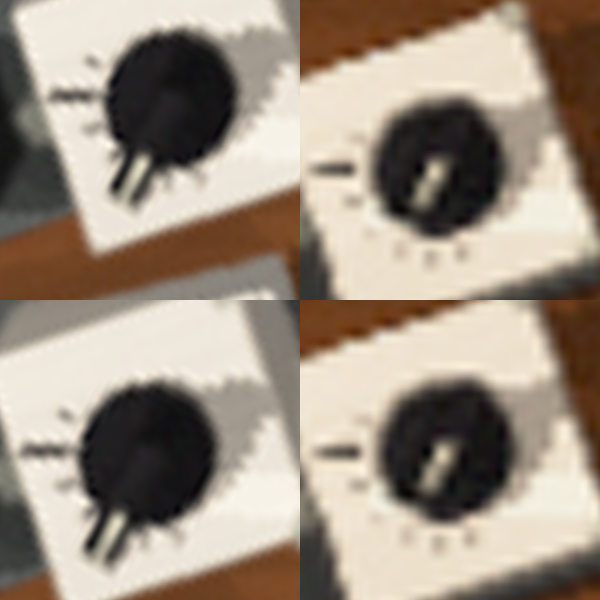

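play_rows([
  [-35, -45, 0, 0, 0.2],
  [-35, -45, 0, 0, 0.2],
  [-35, -45, 0, 0, 0.2],
  [-35, -45, 0, 0, 0.2],
  [-35, -45, 0, 0, 0.2],
  [-35, -45, 0, 0, 0.2],
  [-35, -45, 0, 0, 0.2],
  [-35, -45, 0, 0, 0.2],
  [-35, -45, 0, 0, 0.2],
  [-35, -45, 0, 0, 0.2],
])

```text
t: 2.35
tcp_pos: [0.5159, -0.1395, 0.2325]
orientation: [[0.253, -0.967, 0.005], [-0.967, -0.253, -0.005], [0.006, -0.004, -1.0]]
ft_force: [0.8, -0.3, 0.0]
finger_gap: 0.0514
```

play_rows([
  [0, 0, 0, -0.18, 0.2],
  [0, 0, 0, -0.18, 0.2],
  [0, 0, 0, -0.18, 0.2],
  [0, 0, 0, -0.18, 0.2],
  [0, 0, 0, -0.18, 0.2],
  [0, 0, 0, -0.18, 0.2],
  [0, 0, 0, -0.18, 0.2],
  [0, 0, 0, -0.18, 0.2],
  [0, 0, 0, -0.18, 0.2],
  [0, 0, 0, -0.18, 0.2],
])

```text
t: 3.6
tcp_pos: [0.519, -0.1347, 0.2331]
orientation: [[0.853, 0.522, 0.007], [0.522, -0.853, -0.005], [0.004, 0.008, -1.0]]
ft_force: [0.4, 0.7, 0.4]
finger_gap: 0.0508
```

play_rows([
  [0, 0, 0, -0.18, 0.2],
  [0, 0, 0, -0.18, 0.2],
  [0, 0, 0, -0.18, 0.2],
  [0, 0, 0, 0, 0.2],
])

```text
t: 4.1
tcp_pos: [0.519, -0.1347, 0.2334]
orientation: [[0.448, 0.894, 0.008], [0.894, -0.448, -0.005], [-0.001, 0.009, -1.0]]
ft_force: [-0.3, 0.4, -0.1]
finger_gap: 0.0515
```

```bash
cat > to.py <<'E'
import sys,numpy as np
from rig import sense
s=sense();R=np.array(s["orientation"]);p=np.array(s["tcp_pos"])
print("t",round(s["t"],2),"p",p.round(4),"ang",np.degrees(np.arctan2(R[1,0],R[0,0])).round(1),"tilt",R[:2,2].round(4),"F",np.round(s["ft_force"],1),"T",np.round(s["torque"],2),"gap",round(s["finger_gap"],4),"j6",round(s["joint_pos"][5],2))
if len(sys.argv)>1:
    d=np.array(list(map(float,sys.argv[1:4])))-p; print("tool mm",(R.T@d*1000).round(1))
E
python3 to.py .572 -.056 .14
```

```text
t 4.1 p [ 0.519  -0.1347  0.2334] ang 63.4 tilt [ 0.008 -0.005] F [-0.3  0.4 -0.1] T [ 0.01 -0.01 -0.02] gap 0.0515 j6 -1.36
tool mm [94.2 11.2 93.4]
```

play_rows([
  [47, 6, 20, 0, 0.2],
  [47, 6, 20, 0, 0.2],
  [0, 0, 30, 0, 0.2],
  [0, 0, 0, 0, 0.2],
])

```text
t: 4.6
tcp_pos: [0.5753, -0.0549, 0.1628]
orientation: [[0.466, 0.885, 0.011], [0.885, -0.466, -0.006], [-0.0, 0.012, -1.0]]
ft_force: [0.0, 0.3, 0.1]
finger_gap: 0.0513
```

```bash
python3 to.py .572 -.056 .13
python3 - <<'E'
from h import *
from rig import camera
for c in("scene","top"):
    p,d=camera(c); cv2.imwrite(f"pics/{c}1.png",p[...,::-1])
a=cv2.imread("pics/scene1.png")[150:280,170:310];b=cv2.imread("pics/top1.png")[120:240,220:340]
cv2.imwrite("pics/1.png",np.hstack([cv2.resize(a,(400,371)),cv2.resize(b,(371,371))]))
E
```

```text
t 4.6 p [ 0.5753 -0.0549  0.1628] ang 62.2 tilt [ 0.0109 -0.0059] F [0.  0.3 0.1] T [-0.05  0.01 -0.01] gap 0.0513 j6 -1.18
tool mm [-2.5 -2.8 32.8]
```

View pics/1.png

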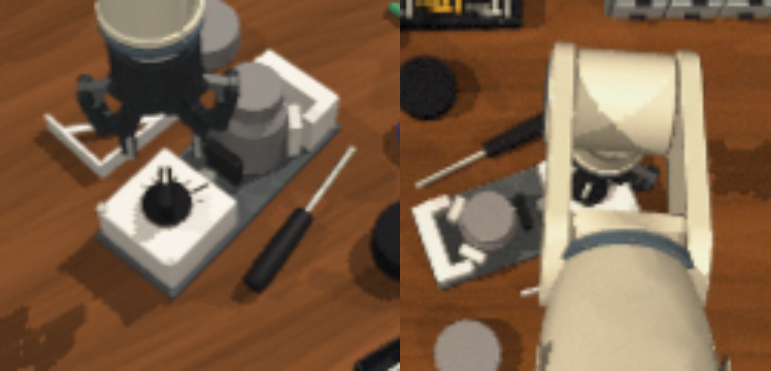

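The scene crop shows the knob at about (167,200) with the open fingers above and straddling it. The bar direction matches, so I'm descending.

play_rows([
  [-3, -3, 30, 0, 0.2],
  [0, 0, 30, 0, 0.2],
  [0, 0, 18, 0, 0.2],
  [0, 0, 0, 0, 0.2],
])

```text
t: 5.2
tcp_pos: [0.5783, -0.0597, 0.0921]
orientation: [[0.472, 0.881, 0.026], [0.882, -0.472, -0.007], [0.006, 0.026, -1.0]]
ft_force: [0.0, 0.2, 0.7]
finger_gap: 0.0509
```

```bash
python3 to.py .572 -.056 .077
```

```text
t 5.2 p [ 0.5783 -0.0597  0.0921] ang 61.8 tilt [ 0.0256 -0.0074] F [0.  0.2 0.7] T [-0.01  0.06  0.01] gap 0.0509 j6 -1.18
tool mm [ 0.2 -7.7 15. ]
```

play_rows([
  [0, -4, 7, 0, 0.2],
  [0, -4, 7, 0, 0.2],
  [0, 0, 0, 0, 0.2],
])

```text
t: 5.58
tcp_pos: [0.5726, -0.0561, 0.0796]
orientation: [[0.473, 0.881, 0.029], [0.881, -0.473, -0.008], [0.007, 0.029, -1.0]]
ft_force: [0.4, 0.5, -0.6]
finger_gap: 0.0516
```

```bash
python3 to.py .572 -.056 .077
```

```text
t 5.58 p [ 0.5726 -0.0561  0.0796] ang 61.8 tilt [ 0.0291 -0.0078] F [ 0.4  0.5 -0.6] T [-0.01  0.01 -0.01] gap 0.0516 j6 -1.17
tool mm [-0.2 -0.7  2.6]
```

play_rows([
  [0, 0, 3, 0, -0.2],
  [0, 0, 0, 0, -0.6],
  [0, 0, 0, 0, -1],
  [0, 0, 0, 0, -1],
])

```text
t: 6.08
tcp_pos: [0.5723, -0.0575, 0.0773]
orientation: [[0.472, 0.881, 0.028], [0.882, -0.472, -0.01], [0.005, 0.03, -1.0]]
ft_force: [1.4, 2.7, -3.1]
finger_gap: 0.0133
```

```bash
python3 to.py .572 -.056 .077
```

```text
t 6.08 p [ 0.5723 -0.0575  0.0773] ang 61.9 tilt [ 0.0284 -0.0098] F [ 1.4  2.7 -3.1] T [ 0.55 -0.16  0.16] gap 0.0133 j6 -1.17
tool mm [ 1.1 -1.   0.2]
```

play_rows([
  [0, 0, 0, 0.12, -1],
  [0, 0, 0, 0.12, -1],
  [0, 0, 0, 0.12, -1],
  [0, 0, 0, 0, -1],
])

```text
t: 6.58
tcp_pos: [0.572, -0.0579, 0.0772]
orientation: [[0.757, 0.652, 0.027], [0.653, -0.757, -0.011], [0.014, 0.026, -1.0]]
ft_force: [-0.6, -0.3, -0.2]
finger_gap: 0.0131
```

```bash
python3 to.py .572 -.057 .077
```

```text
t 6.58 p [ 0.572  -0.0579  0.0772] ang 40.8 tilt [ 0.0274 -0.0107] F [-0.6 -0.3 -0.2] T [-0.26  0.2  -0.2 ] gap 0.0131 j6 -0.8
tool mm [ 0.5 -0.7  0.2]
```

play_rows([
  [0, 0, 0, 0.12, -1],
  [0, 0, 0, 0.12, -1],
  [0, 0, 0, 0.12, -1],
  [0, 0, 0, 0.12, -1],
  [0, 0, 0, 0.12, -1],
  [0, 0, 0, 0, -1],
])

```text
t: 7.32
tcp_pos: [0.5712, -0.0583, 0.0772]
orientation: [[0.993, 0.116, 0.025], [0.116, -0.993, -0.012], [0.023, 0.015, -1.0]]
ft_force: [0.3, -0.3, 0.7]
finger_gap: 0.0129
```

```bash
python3 to.py .572 -.057 .077
```

```text
t 7.33 p [ 0.5712 -0.0583  0.0772] ang 6.7 tilt [ 0.0251 -0.0125] F [ 0.3 -0.3  0.7] T [-0.51  0.38 -0.07] gap 0.0129 j6 -0.2
tool mm [ 0.9 -1.2  0.2]
```

play_rows([
  [0, 0, 0, 0.07, -1],
  [0, 0, 0, 0.05, -1],
  [0, 0, 0, 0, -1],
])

```text
t: 7.7
tcp_pos: [0.571, -0.0584, 0.0772]
orientation: [[1.0, 0.008, 0.024], [0.009, -1.0, -0.013], [0.024, 0.013, -1.0]]
ft_force: [-0.1, -1.1, 0.1]
finger_gap: 0.0128
```

```bash
python3 to.py .572 -.057 .077
```

```text
t 7.7 p [ 0.571  -0.0584  0.0772] ang 0.5 tilt [ 0.0244 -0.013 ] F [-0.1 -1.1  0.1] T [-0.49  0.49 -0.06] gap 0.0128 j6 -0.1
tool mm [ 1.  -1.4  0.2]
```

play_rows([
  [0, 0, 0, 0, 0],
  [0, 0, 0, 0, 0.2],
  [0, 0, -20, 0, 0.3],
  [0, 0, -30, 0, 0.5],
  [0, 0, -30, 0, 1],
  [0, 0, -20, 0, 1],
  [0, 0, 0, 0, 1],
])

```text
t: 8.57
tcp_pos: [0.5694, -0.0565, 0.18]
orientation: [[0.999, 0.017, 0.027], [0.018, -1.0, -0.011], [0.026, 0.012, -1.0]]
ft_force: [0.6, -0.6, -0.8]
finger_gap: 0.0855
```

```bash
python3 to.py .528 .07 .16;python3 - <<'E'
from h import *
from rig import camera
outs=[]
for c in("scene","top"):
    p,d=camera(c); im=p[...,::-1].copy();cv2.imwrite(f"pics/{c}2.png",im);np.save(f"pics/{c}2.npy",d)
    Q=cloud(c,d).reshape(-1,3)
    near=(d.ravel()>0)&(np.linalg.norm(Q[:,:2]-[.572,-.057],axis=1)<.06)
    k=near&(Q[:,2]>.093)&(Q[:,2]<.105)
    if k.sum()>5: print(c,"bar",k.sum(),Q[k].mean(0),cv2.minAreaRect((Q[k,:2]*1000).astype(np.float32)))
    k=(d.ravel()>0)&(Q[:,2]>.116)&(Q[:,2]<.13)&(np.linalg.norm(Q[:,:2]-[.528,.07],axis=1)<.05); print("cap",k.sum(),Q[k].mean(0),cv2.minEnclosingCircle((Q[k,:2]*1000).astype(np.float32)))
    outs.append(np.hstack([rect(c,im,.1,.572,-.057,110,3),rect(c,im,.125,.528,.07,110,3)]))
cv2.imwrite("pics/k2.png",cv2.resize(np.vstack(outs),(590,590)))
E
```

```text
t 8.57 p [ 0.5694 -0.0565  0.18  ] ang 1.0 tilt [ 0.0266 -0.0113] F [ 0.6 -0.6 -0.8] T [0.04 0.04 0.08] gap 0.0855 j6 -0.11
tool mm [ -39.7 -127.4   17.5]
scene bar 83 [ 0.57373856 -0.05851325  0.09862997] ((573.372314453125, -58.176025390625), (46.3166389465332, 13.129049301147461), 89.89158630371094)
cap 317 [0.5307593  0.06681021 0.12407785] ((528.9649047851562, 67.63583374023438), 31.56952667236328)
top bar 16 [ 0.5697253  -0.038459    0.09982469] ((569.9636840820312, -39.194820404052734), (15.208890914916992, 11.927718162536621), 88.92071533203125)
cap 212 [0.52646714 0.07229709 0.12422675] ((526.008056640625, 71.66941833496094), 30.846893310546875)
```

View pics/k2.png

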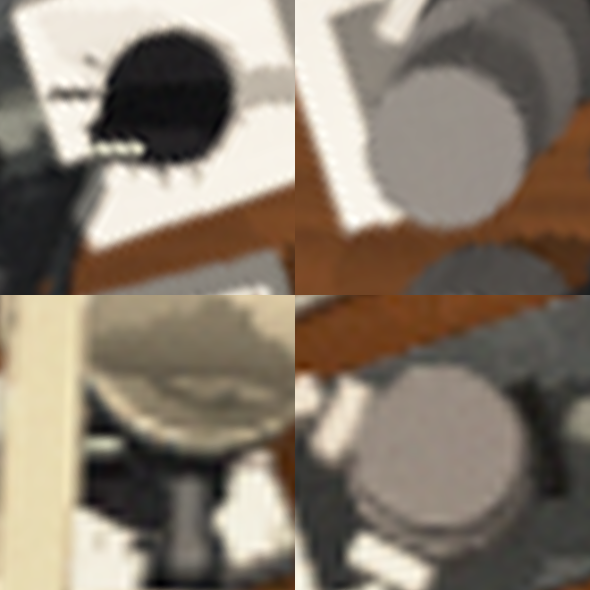

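Both views show the pointer along world +y, with the bar at 89.9°, parallel to the long mark. The knob is therefore at about 1.90. The cap is at about (0.528, 0.069), so I'm moving over it.

play_rows([
  [-10, -32, 0, 0, 1],
  [-10, -32, 0, 0, 1],
  [-10, -32, 0, 0, 1],
  [-9, -29, 0, 0, 1],
  [0, 0, 0, 0, 1],
])

```text
t: 9.3
tcp_pos: [0.5227, 0.0706, 0.1689]
orientation: [[1.0, 0.017, 0.014], [0.017, -1.0, -0.011], [0.014, 0.012, -1.0]]
ft_force: [0.7, 0.3, -0.7]
finger_gap: 0.0853
```

```bash
python3 to.py .528 .069 .09
```

```text
t 9.3 p [0.5227 0.0706 0.1689] ang 1.0 tilt [ 0.0142 -0.0115] F [ 0.7  0.3 -0.7] T [-0.    0.01 -0.  ] gap 0.0853 j6 0.13
tool mm [ 4.1  0.8 79. ]
```

play_rows([
  [4, 1, 10, 0, 1],
  [0, 0, 15, 0, 1],
  [0, 0, 0, 0, 1],
])

```text
t: 9.68
tcp_pos: [0.527, 0.0676, 0.1403]
orientation: [[1.0, 0.017, 0.012], [0.017, -1.0, -0.012], [0.012, 0.013, -1.0]]
ft_force: [1.7, -0.3, 0.0]
finger_gap: 0.0855
```

```bash
python3 to.py .528 .069 .09;python3 - <<'E'
from h import *
from rig import camera
p,d=camera("scene"); im=p[...,::-1].copy();cv2.imwrite(f"pics/scene3.png",im)
cv2.imwrite("pics/3.png",cv2.resize(im[130:260,180:320],None,fx=4.5,fy=4.5))
E
```

```text
t 9.68 p [0.527  0.0676 0.1403] ang 1.0 tilt [ 0.0117 -0.0124] F [ 1.7 -0.3  0. ] T [-0.02  0.02 -0.01] gap 0.0855 j6 0.13
tool mm [ 0.4 -2.  50.3]
```

View pics/3.png

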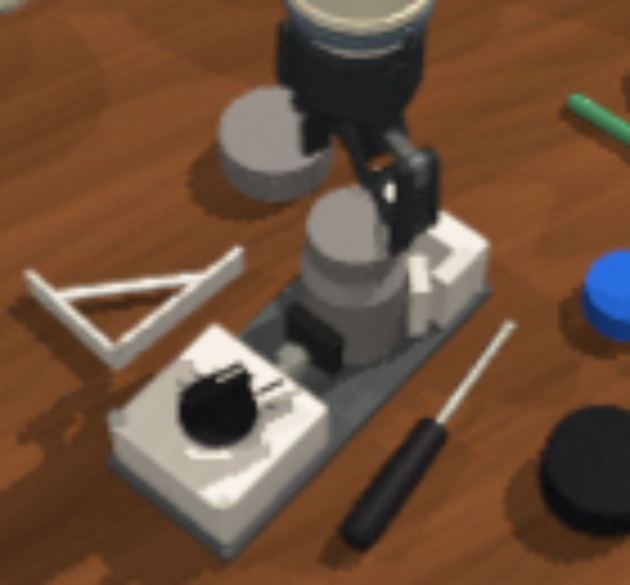

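The fingers straddle the grey cap at (350,225), the dark jaw is at the canister at (315,340), and the pointer line is parallel to the long mark. I'm descending.

play_rows([
  [1, -1, 17, 0, 1],
  [0, -1, 17, 0, 1],
  [0, -1, 14, 0, 1],
  [0, 0, 0, 0, 1],
])

```text
t: 10.22
tcp_pos: [0.5295, 0.0694, 0.0897]
orientation: [[1.0, 0.015, 0.013], [0.015, -1.0, -0.012], [0.013, 0.012, -1.0]]
ft_force: [0.2, 0.1, 0.9]
finger_gap: 0.0854
```

```bash
python3 to.py .528 .069 .09
```

```text
t 10.22 p [0.5295 0.0694 0.0897] ang 0.9 tilt [ 0.0131 -0.0122] F [0.2 0.1 0.9] T [-0.03  0.03 -0.01] gap 0.0854 j6 0.13
tool mm [-1.5  0.4 -0.3]
```

play_rows([
  [-1, 0, 0, 0, 0.55],
  [0, 0, 0, 0, 0.5],
  [0, 0, 0, 0, -1],
  [0, 0, 0, 0, -1],
])

```text
t: 10.72
tcp_pos: [0.5282, 0.0698, 0.0908]
orientation: [[1.0, 0.015, 0.013], [0.015, -1.0, -0.012], [0.013, 0.012, -1.0]]
ft_force: [0.7, -0.3, -6.1]
finger_gap: 0.0601
```

```bash
python3 to.py .528 .069 .09
```

```text
t 10.72 p [0.5282 0.0698 0.0908] ang 0.9 tilt [ 0.013  -0.0116] F [ 0.7 -0.3 -6.1] T [ 0.07 -0.07  0.01] gap 0.0601 j6 0.14
tool mm [-0.2  0.7  0.8]
```

play_rows([
  [0, 0, -0.3, -0.12, -1],
  [0, 0, -0.4, -0.12, -1],
  [0, 0, -0.4, -0.12, -1],
  [0, 0, 0, 0, -1],
])

```text
t: 11.22
tcp_pos: [0.5283, 0.0699, 0.0918]
orientation: [[0.927, 0.375, 0.014], [0.375, -0.927, -0.011], [0.009, 0.016, -1.0]]
ft_force: [-0.8, -0.4, -2.7]
finger_gap: 0.0602
```

```bash
python3 to.py .528 .069 .09
```

```text
t 11.22 p [0.5283 0.0699 0.0918] ang 22.0 tilt [ 0.0141 -0.0111] F [-0.8 -0.4 -2.7] T [ 0.02 -0.03  0.19] gap 0.0602 j6 -0.23
tool mm [-0.6  0.7  1.8]
```

play_rows([
  [0, 0, -0.4, -0.12, -1],
  [0, 0, -0.4, -0.12, -1],
  [0, 0, -0.4, -0.12, -1],
  [0, 0, -0.4, -0.12, -1],
  [0, 0, -0.3, -0.08, -1],
  [0, 0, 0, 0, -1],
])

```text
t: 11.98
tcp_pos: [0.5287, 0.0703, 0.0944]
orientation: [[0.589, 0.808, 0.015], [0.808, -0.589, -0.01], [0.001, 0.019, -1.0]]
ft_force: [-2.4, 0.6, 1.6]
finger_gap: 0.0601
```

```bash
python3 to.py .528 .069 .09
```

```text
t 11.97 p [0.5287 0.0703 0.0944] ang 53.9 tilt [ 0.0155 -0.0102] F [-2.4  0.6  1.6] T [0.12 0.31 0.03] gap 0.0601 j6 -0.79
tool mm [-1.4  0.1  4.4]
```

play_rows([
  [0, 0, 0, -0.07, -1],
  [0, 0, 0, 0, -1],
  [0, 0, -1, 0, -1],
  [0, 0, -1, 0, -1],
  [0, 0, -1, 0, -1],
  [0, 0, 0, 0, -1],
])

```text
t: 12.72
tcp_pos: [0.5288, 0.0702, 0.0977]
orientation: [[0.541, 0.841, 0.016], [0.841, -0.541, -0.01], [-0.0, 0.019, -1.0]]
ft_force: [-0.3, 0.4, -1.1]
finger_gap: 0.0601
```

```bash
python3 to.py .528 .069 .09
```

```text
t 12.72 p [0.5288 0.0702 0.0977] ang 57.3 tilt [ 0.0159 -0.0104] F [-0.3  0.4 -1.1] T [ 0.07  0.21 -0.03] gap 0.0601 j6 -0.85
tool mm [-1.5 -0.2  7.7]
```

play_rows([
  [0, 0, -5, 0, -1],
  [0, 0, -5, 0, -1],
  [0, 0, -6, 0, -1],
  [0, 0, -6, 0, -1],
  [0, 0, -6, 0, -1],
  [0, 0, -6, 0, -1],
  [0, 0, -6, 0, -1],
  [0, 0, 0, 0, -1],
  [0, 0, 0, 0, -1],
])

```text
t: 13.85
tcp_pos: [0.5293, 0.0706, 0.1416]
orientation: [[0.541, 0.841, 0.019], [0.841, -0.541, -0.01], [0.001, 0.021, -1.0]]
ft_force: [-0.0, -0.4, -0.2]
finger_gap: 0.0599
```

```bash
python3 to.py .528 .069 .138;python3 - <<'E'
from h import *
from rig import camera
for c in("scene","top"):
    p,d=camera(c); im=p[...,::-1].copy();cv2.imwrite(f"pics/{c}4.png",im);np.save(f"pics/{c}4.npy",d)
    Q=cloud(c,d).reshape(-1,3); g=np.linalg.norm(Q[:,:2]-[.528,.07],axis=1)<.033
    k=(d.ravel()>0)&g; h,b=np.histogram(Q[k,2],np.arange(.06,.22,.005)); print(c,dict(zip(b.round(3),h)))
a=cv2.imread("pics/scene4.png")[130:260,180:320];b=cv2.imread("pics/top4.png")[120:240,200:320]
cv2.imwrite("pics/4.png",np.hstack([cv2.resize(a,(431,400)),cv2.resize(b,(400,400))])[:,:800])
E
```

```text
t 13.85 p [0.5293 0.0706 0.1416] ang 57.2 tilt [ 0.0188 -0.0104] F [-0.  -0.4 -0.2] T [ 0.04 -0.    0.01] gap 0.0599 j6 -0.85
tool mm [-2.  -0.3  3.6]
scene {np.float64(0.06): np.int64(0), np.float64(0.065): np.int64(0), np.float64(0.07): np.int64(0), np.float64(0.075): np.int64(0), np.float64(0.08): np.int64(8), np.float64(0.085): np.int64(46), np.float64(0.09): np.int64(59), np.float64(0.095): np.int64(36), np.float64(0.1): np.int64(10), np.float64(0.105): np.int64(34), np.float64(0.11): np.int64(34), np.float64(0.115): np.int64(38), np.float64(0.12): np.int64(11), np.float64(0.125): np.int64(1), np.float64(0.13): np.int64(0), np.float64(0.135): np.int64(0), np.float64(0.14): np.int64(0), np.float64(0.145): np.int64(1), np.float64(0.15): np.int64(14), np.float64(0.155): np.int64(24), np.float64(0.16): np.int64(24), np.float64(0.165): np.int64(22), np.float64(0.17): np.int64(115), np.float64(0.175): np.int64(176), np.float64(0.18): np.int64(3), np.float64(0.185): np.int64(1), np.float64(0.19): np.int64(0), np.float64(0.195): np.int64(3), np.float64(0.2): np.int64(2), np.float64(0.20
[... 328 characters left out ...]
nt64(1), np.float64(0.105): np.int64(3), np.float64(0.11): np.int64(0), np.float64(0.115): np.int64(0), np.float64(0.12): np.int64(0), np.float64(0.125): np.int64(0), np.float64(0.13): np.int64(0), np.float64(0.135): np.int64(0), np.float64(0.14): np.int64(0), np.float64(0.145): np.int64(0), np.float64(0.15): np.int64(0), np.float64(0.155): np.int64(2), np.float64(0.16): np.int64(3), np.float64(0.165): np.int64(3), np.float64(0.17): np.int64(4), np.float64(0.175): np.int64(4), np.float64(0.18): np.int64(0), np.float64(0.185): np.int64(0), np.float64(0.19): np.int64(0), np.float64(0.195): np.int64(0), np.float64(0.2): np.int64(0), np.float64(0.205): np.int64(0), np.float64(0.21): np.int64(1)}
```

View pics/4.png

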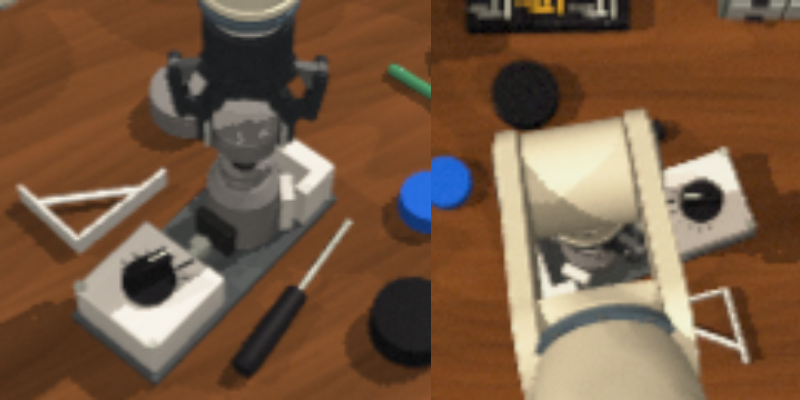

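The cap is in the fingers at (245,130), with its top at z≈0.176. That puts its lower edge about 34 mm over the rim. The canister stands upright in the jaws and the pointer is on the mark, so I'm handing in.

```bash
python3 -c "
from rig import robot
print(robot.close_job())"; python3 to.py
```

```text
the job is handed in; nothing more can be done
None
the job is handed in; nothing more can be done
```

The job is handed in at about 14 s of the 48 s allowed, and all steps were carried out. The hand-in reports no verdict.

- **Knob:** I turned it clockwise about 1.07 rad in all. The bar's measured direction then matched the long mark, so it stands at about 1.90 rad.
- **Cap:** I turned it about 0.98 rad anticlockwise, judged by the gripper's turn. The torque fell from about 0.2 N m to near zero before the end, so the thread had let go. It then lifted without any pull.
- **End state:** The fingers hold the cap with a 60 mm gap. Its lower edge is about 34 mm above the rim, centred within about 2 mm, with the gripper tilted about 0.02 rad. The canister stands upright in the jaws and no other thing was seen to move.

**Not checked or in disagreement:**
- I could not measure the jaw force or how far the cap turned relative to the canister. I inferred both from the knob's position, the gripper's turn and the wrist torque.
- The two cameras disagreed by about 4 mm sideways. I relied on the scene camera, which agreed with where the gripper found the knob.

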